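# Unhang the tag and crack the test kiln's stuck lid

## Task

Open up the small test kiln on the bench just far enough to vent it. First lift the clay tag off the hook on the front of the lid and, with the lid still shut, stand it upright in the wooden tag box, lowering it to the bottom before you let go. Then take the lid by its wooden handle, pull until its sticky gasket lets go, and finish still holding the lid steady a finger's width open (about 25 mm at the front edge), never letting it come up more than 60 mm; leave everything else on the bench where it is.

Things in the scene. Friction and masses are not known exactly. Their poses are not given: they have to be found in the camera images.
- kiln: octagonal test kiln fixed to the bench: metal-clad body 280 mm across flats, rim at z = 187 mm, lid 40 mm thick on it (top z = 227 mm). Origin: centre of its underside; x axis points from its front (handle, hook; towards the robot) to its back (hinge), z up. A control box 100 mm wide stands 50 mm out of its front-left flat, top z = 160 mm
- kiln_lid: the kiln's lid, about 0.8 kg, hinged at the back; its tilt is the opening angle (0 shut; 0.01 rad is 2.9 mm at the front edge). Origin: middle of its underside; axes as the kiln's when shut. It falls shut when let go. The gasket sticks: lifting at the handle peaks at 12 to 20 N within the first 5 mm, then the seal lets go (quite free by 0.06 rad) and about 6 N of weight is left
- handle_bar (a point): middle of the lid's handle bar: round dark wood, 18 mm thick, 136 mm long, along the kiln's y, on two thin posts 120 mm apart on top of the lid near its front. Lid shut: at (-95, 0, 272) mm in the kiln's frame, so its axis is 45 mm above the lid's top, 247 mm in front of the hinge axis (which runs along y through kiln-frame (152, 0, 187)) and 85 mm above it
- hook_bar (a point): where the tag hangs: point on the axis of a steel rod hook, 8 mm thick, level out of the front of the lid (kiln -x) at z = 205 mm, 70 mm long; its end turns straight up, the tip 12 mm above the rod's upper side. The point is 54 mm out from the lid; the upturned end 16 mm farther out
- tag: terracotta plate 70 mm wide (its y), 165 tall (z), 10 thick (x), 150 g; origin: centre of its bottom edge. A slot 22 mm wide goes through it 74 to 116 mm up; it hangs by the slot on the hook, parallel to the kiln's front, about 50 mm off it. Grip it across the thickness within its top 25 mm (lower, fingers hit the hook). To come off: rise 14 to 32 mm, then go 30 mm or more along kiln -x
- tag_box: open wooden box fixed to the bench, in which the tag stands upright: outside 52 mm (its x) by 116 (its y) by 66 tall, walls and floor 8 mm thick, so a mouth of 36 by 100 mm; origin: centre of its underside. The tag's width goes along the box's y (either way round)
- brush_pot: blue ceramic pot 80 mm across and 110 mm tall with brushes standing in it to 185 mm; origin: centre of its underside; a bystander, to be left alone
- pigment_jar: closed glass jar 68 mm across, 85 mm tall, metal cap; origin: centre of its underside; a bystander, to be left alone
- cup: white cup 68 mm across, 58 mm tall; origin: centre of its underside; a bystander, to be left alone
- bowl: white bowl 110 mm across, 50 mm tall; origin: centre of its underside; a bystander, to be left alone
- post_a: cream kiln post, upright cylinder 32 mm across, 60 mm tall; origin: centre of its underside; a bystander, to be left alone
- post_b: cream kiln post, upright cylinder 32 mm across, 90 mm tall; origin: centre of its underside; a bystander, to be left alone
- brush: wooden brush about 170 mm long, lying on the bench; origin at its middle on the bench; a bystander, to be left alone
There are look-alikes about, which are no part of the job. What is meant by the tag is not turquoise, and is the larger of those in its own colour.

How it is judged (in metres and radians):
On the way, in this order (a step that is already met when the one before it is completed fails the run):
1. the tag is lifted off the hook in the gripper, the lid still shut (horizontal distance between tag and hook_bar above 0.04 m and contact force between the fingers and tag above 0.5 N and angle between kiln_lid's own z axis and vertical below 0.02 rad), for 0.1 s.
2. the tag, still in the gripper, has been lowered into the tag box to within 15 mm of its floor (horizontal distance between tag and tag_box below 0.035 m and height (world z) of tag below 0.023 m and contact force between the fingers and tag above 0.5 N and angle between kiln_lid's own z axis and vertical below 0.02 rad), for 0.05 s.
3. the tag is let go and stands in the box, the lid still shut (horizontal distance between tag and tag_box below 0.035 m and height (world z) of tag below 0.025 m and angle between tag's own z axis and vertical below 0.6 rad and contact force between the fingers and tag below 0.05 N and angle between kiln_lid's own z axis and vertical below 0.02 rad), for 0.2 s.
4. the gasket has let go: the lid is open past 0.06 rad, in the gripper by its handle (angle between kiln_lid's own z axis and vertical above 0.06 rad and contact force between the fingers and lid_handle_wood above 1 N), for 0.1 s.
At the end, for the whole second after the job is handed in: the lid is held by its handle in the gripper, 0.06 to 0.14 rad open (about 17 to 41 mm at the front edge) and still (under 0.05 rad/s), and the tag stands in the tag box untouched: within 35 mm of its centre, less than 17 mm above its floor, leaning less than 0.6 rad (all of step 4 and horizontal distance between tag and tag_box below 0.035 m and height (world z) of tag below 0.025 m and angle between tag's own z axis and vertical below 0.6 rad and contact force between the fingers and tag below 0.05 N and angle between kiln_lid's own z axis and vertical below 0.14 rad and angular speed of kiln_lid below 0.05 rad/s); the arm keeps its last pose, push and grip.
It fails at once if the lid comes up more than 60 mm at the front (0.207 rad) (angle between kiln_lid's own z axis and vertical above 0.207 rad).
It fails at once if the lid is opened before the tag is in the tag box (angle between kiln_lid's own z axis and vertical above 0.03 rad and not (horizontal distance between tag and tag_box below 0.035 m and height (world z) of tag below 0.025 m)).
It fails at once if a bystander is moved by more than 30 mm (distance of any of brush_pot, pigment_jar, cup, bowl, post_a, post_b, brush from where it was at the start of the episode above 0.03 m).
It also fails if it takes over 58 s, if anything falls off the work surface, if the arm or the gripper's body presses on something with over 40 N, if the wrist force passes 120 N, or if a joint passes its speed limit or range.

## Robot

A 6-joint arm with a two-finger parallel gripper is mounted at the origin on the work surface. World frame = base frame: x ahead of the robot, y to its left, z up, the work surface at z = 0. Lengths are in m, angles in degrees, forces in N, time in s.
With the tool pointing down it reaches from about 0.4 to 0.825 m from the base axis. Payload 7 kg.
Tool frame: the origin (TCP) lies at the very end of the fingers, on their centre line; the grasp point (between the pads) lies 19 mm behind it (r.grip_depth is the distance from the TCP to the grasp point, in m); z points along the fingers, y is the line along which they close (so a half turn about z gives the same grasp; the last joint's range is limited). The gripper opens to 88 mm and grips with 3 to 60 N. Pads are 19 mm wide; open, the fingers measure 130 mm over their backs; the gripper's body (78 mm by 193 mm) begins 47 mm behind the grasp point.
Start: joints at [80.735, 20.546, 0.682, 0, -70.136, -16.507], TCP at [0.293, 0.608, 0.227] pointing down, gripper open.
Joint ranges: [-176.03, 176.03], [-82.01, 121.73], [-58.28, 71.71], [-173.87, 95.51], [-174.79, -0.11], [-173.66, 173.66]. Speed limits (degrees/s): [136.94, 136.94, 172.46, 180, 180, 180].

## Interface

Orientations are given as [roll, pitch, yaw] about the fixed x, y, z axes, in that order (R = Rz(yaw) Ry(pitch) Rx(roll)).
In Python, from plant import r gives the robot as it stands.
- The arm moves only by the tool play_rows, never from a script. Its argument "rows" is a list that holds one entry, the list of rows, each a list of 5 numbers: the closure, from 0 (fully open) to 1 (shut), then the shift along the tool's x, y, z each as a share of 0.5 m, from -1 to 1, then the turn about the tool's z as a share of 1.5 rad, from -1 to 1. A call has exactly 8 rows; each row is the pose to reach, as a shift and turn from the pose commanded when the call began, along the tool's axes at that moment; what a row does not reach only later rows make up. A row lasts 1/12 s, in which the tool goes at most 41.7 mm and 7.16 degrees, less where a joint would pass 70% of its speed; a pose out of reach is approached as far as the arm can. A call with a number of a shift or a turn outside -1 to 1 is refused whole. A call with a gripper value outside its range is refused whole. The fingers move at their own pace and stop on an object; "squeeze" is the grip in N (left out, the last holds). Time passes only in rows, so rows that repeat a pose let the fingers close, or fill a call up. It gives the time, the measured TCP pose, the force, the opening and the grip force at its end, in the units of the state.
- r.get_state(): the state, without advancing time (a new reading comes with each control period).
- r.capture(name): name is "scene" or "side" or "wrist"; returns the picture (420x560x3 uint8, red, green, blue); there is no depth.
- r.camera_info(name): a dict with "fovy" (degrees; the focal length in pixels is half the picture's height over the tangent of half this angle, whatever the lens; pixels are square), "cx", "cy" (the principal point, pixels), "k1" (the pictures are not rectified: a ray, as slopes to the right and down, at radius r is drawn at 1 + k1 r^2 times it, then the intrinsics apply), "pose" (4x4, takes a point from camera to world coordinates). Camera axes: x right, y down, z forward; pixel columns grow to the right and rows downward; lengths in m; the calibration is good to about 2 mm. A picture is of the moment at which its call begins: read the wrist's pose just before it. camera_info takes no time and is no camera call; for the wrist camera it gives the pose at the moment of the call.
- r.close_job(): hands the job in; it is judged then, once.
The state is a dict: "time_s": time; "joints": joint angles; "qd": joint speeds; "joint_torque": joint torques, N m; "tcp_pos": TCP position; "eef_rot": TCP orientation; "contact_force": force on the tool from outside, world axes, zero at the start; "moment": the same for the moment, N m; "gripper_width": finger opening in m; "gripper_force": force on a finger pad.
Only numpy, scipy, OpenCV 4.12 (cv2) and the standard library are available. Lean on these libraries where they do the work, as an engineer would, in place of code of your own. Each camera call takes 0.05 s, during which the arm holds its last target. There are 200 camera calls.

## Working session

There is one attempt and no reset: what is moved stays moved. The work goes in short steps, Python scripts to look and compute and a tool call to move; the robot and the scene stay as the last step left them, time stands still between calls to the robot, and variables do not carry over. Pictures are saved under pics/ and viewed, at most 10 in all, crops included, and the job is handed in when it is done.

Besides the shell and the picture viewer there is one more tool, called after "Request:" as name(argument=value, ...), one argument or row to a line, values as JSON. play_rows: Moves the arm, as the interface text tells. Its arguments: {"type":"object","properties":{"rows":{"type":"array","items":{"type":"array","items":{"type":"array","items":{"type":"number"}}}},"squeeze":{"type":"number"}},"required":["rows"]}

```bash
mkdir -p pics; ls
python3 - <<'E'
from plant import r
import cv2
for n in("scene","side"):
    i=r.camera_info(n); print(n,i)
    cv2.imwrite(f"pics/{n}0.png",r.capture(n)[:,:,::-1])
print(r.get_state())
E
```

```text
pics
scene {'fovy': 42.68940710883038, 'cx': 278.3936909901754, 'cy': 218.79286944538245, 'k1': -0.07035266798508603, 'pose': array([[ 0.79831824,  0.45776806, -0.39132645,  1.03520589],
       [ 0.6022309 , -0.60418178,  0.52180678, -0.72855328],
       [ 0.00243417, -0.65223676, -0.7580114 ,  1.20595826],
       [ 0.        ,  0.        ,  0.        ,  1.        ]])}
side {'fovy': 48.83674250723101, 'cx': 278.4941815291719, 'cy': 209.85448717259473, 'k1': 0.04332731597588538, 'pose': array([[ 0.89061629, -0.25214317,  0.37845269,  0.04674739],
       [-0.45465248, -0.47597991,  0.75281754, -0.92043469],
       [-0.00968193, -0.84253602, -0.53855299,  0.8346579 ],
       [ 0.        ,  0.        ,  0.        ,  1.        ]])}
{'time_s': 0.1, 'joints': array([ 8.07376559e+01,  2.05872889e+01,  6.38670932e-01, -1.69910289e-02,
       -7.01364765e+01, -1.65062600e+01]), 'qd': array([-0.09556513, -0.06944527,  0.04718202,  0.05317942,  0.10114189,
       -0.01556648]), 'joint_torque': array([-3.81111953e-03, -5.84161949e+01,  2.93748003e+01,  7.01539278e+00,
        1.01987863e-02, -5.49186177e-05]), 'tcp_pos': array([0.29329227, 0.60745897, 0.22571653]), 'eef_rot': array([ 1.79913874e+02, -8.86392144e-03, -2.57743825e+01]), 'contact_force': array([-0.41038655,  0.53488762,  0.16331521]), 'moment': array([ 0.02275995, -0.03061554,  0.02158294]), 'gripper_force': 0.0, 'gripper_width': 0.08810819177533888}
```

View pics/scene0.png

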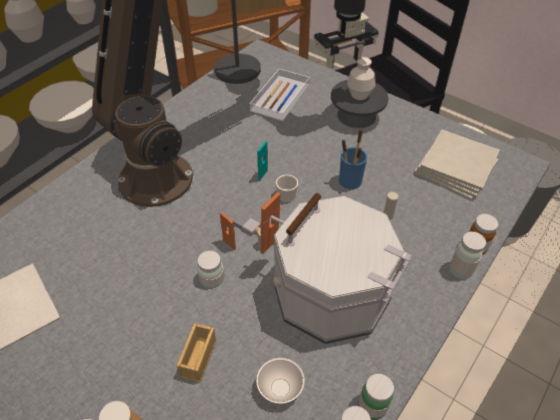

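View pics/side0.png

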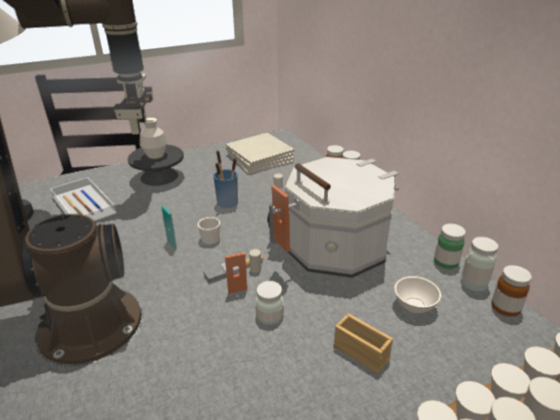

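The scene holds three tag-like plates:
- An orange-red plate on the hook: scene (271,222), side (281,218).
- A smaller orange-red plate standing on the bench: scene (228,230), side (236,273).
- A turquoise plate: scene (262,160), side (168,228).

I choose the one on the hook, since it is the larger of the orange ones. The box is at scene (197,352), side (362,342), and the handle at scene (305,213), side (312,177).

```bash
cat > h.py <<'E'
import numpy as np, cv2
from plant import r
def K(i):
    f=210/np.tan(np.radians(i["fovy"]/2)); return np.array([[f,0,i["cx"]],[0,f,i["cy"]],[0,0,1.]])
def ray(i,p):
    p=cv2.undistortPoints(np.array([[p]],float),K(i),np.array([i["k1"],0,0,0.]))[0,0]
    return i["pose"][:3,3], i["pose"][:3,:3]@np.array([p[0],p[1],1])
def plane(i,p,z):
    o,d=ray(i,p); return o+d*(z-o[2])/d[2]
def tri(i1,p1,i2,p2):
    o1,d1=ray(i1,p1);o2,d2=ray(i2,p2)
    s=np.linalg.lstsq(np.c_[d1,-d2],o2-o1,rcond=None)[0]
    a,b=o1+d1*s[0],o2+d2*s[1]; return (a+b)/2,np.linalg.norm(a-b)
def proj(i,P):
    T=np.linalg.inv(i["pose"]); q=cv2.projectPoints(np.array([P],float),cv2.Rodrigues(T[:3,:3])[0],T[:3,3],K(i),np.array([i["k1"],0,0,0.]))[0]; return q[0,0]
E
python3 - <<'E'
from h import *
im={n:cv2.imread(f"pics/{n}0.png") for n in("scene","side")}
for n in im:
    hsv=cv2.cvtColor(im[n],cv2.COLOR_BGR2HSV)
    for name,lo,hi in(("orange",(4,150,90),(11,255,255)),("box",(14,110,70),(22,255,255))):
        m=cv2.inRange(hsv,lo,hi)
        for c in cv2.findContours(m,0,1)[0]:
            if cv2.contourArea(c)>150:
                q=cv2.approxPolyDP(c,2.5,True)[:,0]; print(n,name,cv2.contourArea(c),q.tolist())
a=cv2.resize(im["scene"][170:290,205:365],None,fx=2.5,fy=2.5,interpolation=2)
b=cv2.resize(im["side"][155:275,225:385],None,fx=2.5,fy=2.5,interpolation=2)
c=cv2.resize(im["scene"][300:400,140:300],None,fx=2.5,fy=2.5,interpolation=2)
d=cv2.resize(im["side"][290:390,290:450],None,fx=2.5,fy=2.5,interpolation=2)
cv2.imwrite("pics/crop1.png",np.vstack([np.hstack([a,b]),np.hstack([c,d])]))
E
```

```text
scene orange 257.5 [[220, 213], [224, 240], [234, 248], [232, 222]]
scene orange 582.5 [[278, 193], [262, 208], [262, 252], [272, 242], [272, 234], [277, 227], [276, 222], [269, 225], [267, 221], [271, 213], [278, 216]]
scene box 1360.0 [[194, 324], [177, 365], [180, 376], [200, 381], [215, 339], [213, 328]]
scene box 442.5 [[236, 12], [242, 14], [284, 4], [285, 0], [236, 0]]
side orange 215.0 [[242, 271], [240, 277], [233, 276], [231, 280], [229, 276], [229, 291], [245, 288]]
side orange 227.5 [[286, 207], [282, 208], [281, 221], [278, 214], [274, 215], [275, 233], [281, 232], [278, 236], [287, 234]]
side box 1905.0 [[348, 314], [336, 326], [335, 345], [377, 372], [388, 358], [391, 338]]
```

View pics/crop1.png

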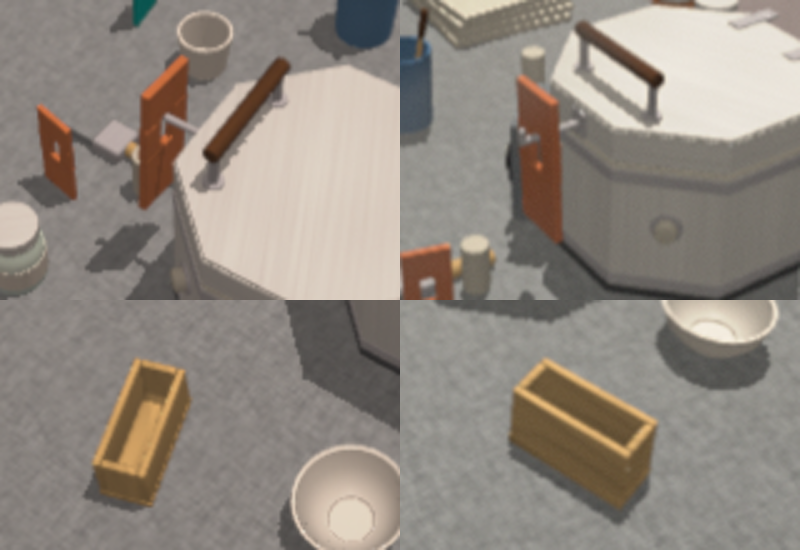

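The crop shows the hook passing through the larger orange tag's slot, so the choice holds. The box, its mouth and the handle ends are all clear in both views.

Run:
```python
from h import *
np.set_printoptions(precision=4,suppress=True)
S,D=r.camera_info("scene"),r.camera_info("side")
for n,a,b in(("h+",(318.2,196.4),(298.2,166.2)),("h-",(289.4,231.6),(327.4,186.2)),("t+",(279.4,194),(272.6,185.4)),("t-",(261.8,207.2),(287.8,195))): print(n,*tri(S,a,D,b))
h=[(plane(S,a,.272),plane(D,b,.272)) for a,b in(((318.2,196.4),(298.2,166.2)),((289.4,231.6),(327.4,186.2)))]; print(h)
for i,P in((S,[(193.6,324),(214.8,328.8),(198.8,369.2),(178.4,364.8)]),(D,[(348.8,314),(392,339.2),(381.2,351.2),(335.2,326.4)])):
    q=np.float32([plane(i,p,.066)[:2] for p in P]); print(q,q.mean(0),cv2.minAreaRect(q*1000))
for n,p,z in(("cup",(287,182),.058),("jar",(209,260),.085),("bowl",(280,373),.05),("pot",(352,155),.11),("brush",(245,224),0),("smalltag",(226,218),.1)):print(n,plane(S,p,z))
```

```text
h+ [0.5851 0.0295 0.2722] 0.0032708887317978146
h- [ 0.5949 -0.0997  0.2735] 0.00414904039518589
t+ [ 0.4944 -0.0033  0.2529] 0.007150513103648403
t- [ 0.4968 -0.0759  0.2653] 5.2755116055386606e-05
[(array([0.5862, 0.0277, 0.272 ]), array([0.5857, 0.0327, 0.272 ])), (array([ 0.5956, -0.101 ,  0.272 ]), array([ 0.5969, -0.0942,  0.272 ]))]
[[ 0.4851 -0.3332]
 [ 0.5343 -0.312 ]
 [ 0.5738 -0.412 ]
 [ 0.5295 -0.4324]] [ 0.5307 -0.3724] ((531.7655639648438, -371.8670654296875), (53.527000427246094, 108.7104721069336), 24.08546257019043)
[[ 0.5283 -0.312 ]
 [ 0.568  -0.4151]
 [ 0.5277 -0.4303]
 [ 0.4805 -0.3294]] [ 0.5261 -0.3717] ((524.2347412109375, -372.2269287109375), (50.85770034790039, 111.44927215576172), 21.047910690307617)
cup [0.3755 0.1933 0.058 ]
jar [ 0.3982 -0.1774  0.085 ]
bowl [ 0.7215 -0.302   0.05  ]
pot [0.4934 0.3615 0.11  ]
brush [0.3466 0.0263 0.    ]
smalltag [ 0.349 -0.051  0.1  ]
```

```bash
cat >> h.py <<'E'
def go(x,y,z,yaw):
    s=r.get_state(); p=s["tcp_pos"]; a=np.radians(s["eef_rot"][2]); d=np.array([x,y,z])-p
    u=np.array([np.cos(a)*d[0]+np.sin(a)*d[1],np.sin(a)*d[0]-np.cos(a)*d[1],-d[2]])
    t=-((np.radians(yaw)-a+np.pi)%(2*np.pi)-np.pi)
    print("t",round(s["time_s"],2),"tcp",p.round(4),s["eef_rot"].round(1),"shares",(u/.5).round(4),round(t/1.5,4),"rows",round(np.linalg.norm(d)/.0417,1),round(abs(np.degrees(t))/7.16,1))
E
python3 -c "
from h import *
go(.40,.28,.33,-60);go(.4945,-.041,.31,-85.6)"
```

```text
t 0.1 tcp [0.2933 0.6075 0.2257] [179.9  -0.  -25.8] shares [ 0.477   0.497  -0.2086] 0.3982 rows 8.6 4.8
t 0.1 tcp [0.2933 0.6075 0.2257] [179.9  -0.  -25.8] shares [ 0.9263  0.9929 -0.1686] 0.6961 rows 16.4 8.4
```

Request:
play_rows(
  rows=[
    [[0.5,0.06,0.06,-0.08,0.08],[0.5,0.93,0.99,-0.2,0.696],[0.5,0.93,0.99,-0.2,0.696],[0.5,0.93,0.99,-0.2,0.696],[0.5,0.93,0.99,-0.2,0.696],[0.5,0.93,0.99,-0.2,0.696],[0.5,0.93,0.99,-0.2,0.696],[0.5,0.93,0.99,-0.2,0.696]],
  ],
  squeeze=25,
)

```text
time_s: 0.77
tcp_pos: [0.3899, 0.3004, 0.2871]
eef_rot: [180.0, -0.0, -83.1]
contact_force: [1.8, 0.9, 0.2]
gripper_width: 0.0451
gripper_force: 0.0
```

```bash
python3 -c "
from h import *
go(.4945,-.041,.33,-85.6)"
```

```text
t 0.77 tcp [0.3899 0.3004 0.2871] [180.   -0.  -83.1] shares [ 0.7029 -0.1258 -0.0857] 0.029 rows 8.6 0.3
```

Request:
play_rows(
  rows=[
    [[0.5,0.703,-0.126,-0.086,0.029],[0.5,0.703,-0.126,-0.086,0.029],[0.5,0.703,-0.126,-0.086,0.029],[0.5,0.703,-0.126,-0.086,0.029],[0.5,0.703,-0.126,-0.086,0.029],[0.5,0.703,-0.126,-0.086,0.029],[0.5,0.703,-0.126,-0.086,0.029],[0.5,0.703,-0.126,-0.086,0.029]],
  ],
)

```text
time_s: 1.43
tcp_pos: [0.4887, -0.0154, 0.3273]
eef_rot: [-180.0, 0.0, -85.3]
contact_force: [1.4, 0.4, 0.3]
gripper_width: 0.0441
gripper_force: 0.0
```

Run:
```python
from h import *
W=r.camera_info("wrist"); print(W)
cv2.imwrite("pics/w1.png",r.capture("wrist")[:,:,::-1]); np.save("w1.npy",W,allow_pickle=True)
go(.4945,-.041,.33,-85.6)
for P in((.4945,-.041,.258),(.59,-.035,.272)): print(proj(W,P))
```

```text
{'fovy': 68.36789646362925, 'cx': 279.7173993155392, 'cy': 215.7170124625511, 'k1': -0.0713763179547913, 'pose': array([[-0.99659695, -0.07978076, -0.02072533,  0.49507194],
       [-0.08242011,  0.96082482,  0.26461782, -0.08679952],
       [-0.001198  ,  0.2654255 , -0.96413063,  0.48505047],
       [ 0.        ,  0.        ,  0.        ,  1.        ]])}
t 1.48 tcp [ 0.4903 -0.021   0.3279] [-1.80e+02 -1.00e-01 -8.55e+01] shares [ 0.0406 -0.0053 -0.0042] 0.0017 rows 0.5 0.0
[275.79392567 194.02603726]
[141.40713106 195.58849911]
```

View pics/w1.png

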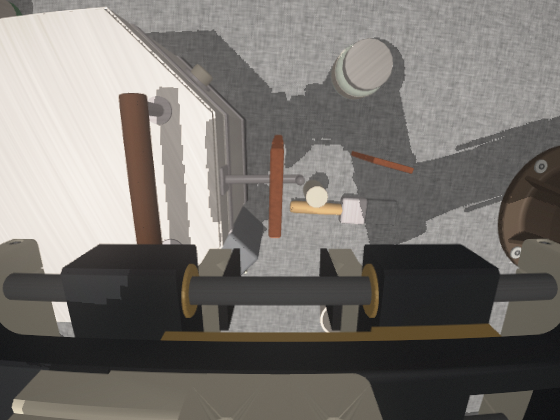

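The wrist view shows the tag's top edge from (278,137) to (275,236), with the hook rod along row 180 through its slot. The handle bar runs from (133,95) to (149,240).

Run:
```python
from h import *
np.set_printoptions(precision=4,suppress=True)
W=np.load("w1.npy",allow_pickle=True).item(); im=cv2.imread("pics/w1.png"); hsv=cv2.cvtColor(im,cv2.COLOR_BGR2HSV)
m=cv2.inRange(hsv,(0,120,60),(14,255,255)); m[:,:240]=0;m[:,320:]=0;m[250:]=0
for y in (140,150,160,170,190,200,210,220,230): 
    c=np.where(m[y])[0]; print(y,c.min(),c.max(),plane(W,(c.min(),y),.258)[:2],plane(W,(c.max()+1,y),.258)[:2])
ys=np.where(m.any(1))[0]; print(ys.min(),ys.max(),plane(W,(277,ys.min()),.258),plane(W,(275,ys.max()),.258))
m=cv2.inRange(hsv,(0,70,20),(18,255,140)); m[:,:110]=0;m[:,170:]=0;m[:85]=0;m[240:]=0
for y in(110,130,150,170,190,210,230):
    c=np.where(m[y])[0]; print(y,c.min(),c.max(),plane(W,((c.min()+c.max()+1)/2,y),.272))
c=np.where(m.any(1))[0]; print(c.min(),plane(W,(133,c.min()),.272))
print(plane(W,(222,180),.205),plane(W,(300,180),.21))
cv2.imwrite("pics/w1c.png",cv2.resize(im[120:250,100:330],None,fx=3,fy=3,interpolation=2))
```

```text
140 274 282 [ 0.4989 -0.0802] [ 0.4925 -0.0808]
150 271 283 [ 0.5005 -0.073 ] [ 0.4912 -0.0738]
160 271 282 [ 0.5    -0.0658] [ 0.4913 -0.0666]
170 271 282 [ 0.4994 -0.0586] [ 0.4907 -0.0593]
190 270 281 [ 0.499  -0.0437] [ 0.4901 -0.0444]
200 270 281 [ 0.4985 -0.0361] [ 0.4895 -0.0368]
210 270 280 [ 0.4979 -0.0284] [ 0.4896 -0.029 ]
220 270 280 [ 0.4973 -0.0205] [ 0.4889 -0.0212]
230 269 280 [ 0.4975 -0.0124] [ 0.4883 -0.0132]
136 237 [ 0.497  -0.0832  0.258 ] [ 0.4924 -0.0071  0.258 ]
110 120 146 [ 0.5941 -0.0934  0.272 ]
130 123 148 [ 0.5926 -0.0803  0.272 ]
150 125 150 [ 0.5915 -0.067   0.272 ]
170 128 151 [ 0.5905 -0.0533  0.272 ]
190 130 154 [ 0.5891 -0.0391  0.272 ]
210 133 157 [ 0.5873 -0.0246  0.272 ]
230 135 159 [ 0.5864 -0.0094  0.272 ]
93 [ 0.5942 -0.1043  0.272 ]
[ 0.5444 -0.0393  0.205 ] [ 0.4738 -0.0459  0.21  ]
```

View pics/w1c.png

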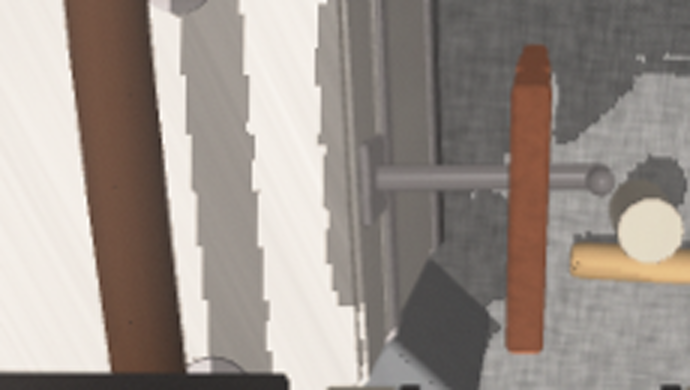

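The tag's top edge runs from about y -0.0745 to -0.007, so its centre is near (0.494, -0.041). The handle's middle is near (0.589, -0.037), and the kiln yaw is about 5°.

Request:
play_rows(
  rows=[
    [[0.5,0.035,-0.008,0.0,0.0],[0.5,0.035,-0.008,0.02,0.0],[0.5,0.035,-0.008,0.04,0.0],[0.5,0.035,-0.008,0.06,0.0],[0.5,0.035,-0.008,0.08,0.0],[0.5,0.035,-0.008,0.08,0.0],[0.5,0.035,-0.008,0.08,0.0],[0.5,0.035,-0.008,0.08,0.0]],
  ],
)

```text
time_s: 2.15
tcp_pos: [0.4944, -0.0299, 0.2872]
eef_rot: [-180.0, -0.0, -85.2]
contact_force: [0.1, -0.9, 0.4]
gripper_width: 0.044
gripper_force: 0.0
```

```bash
python3 -c "
from h import *
go(.4943,-.041,.231,-85.5)"
```

```text
t 2.15 tcp [ 0.4944 -0.0299  0.2872] [-180.    -0.   -85.2] shares [0.0222 0.002  0.1124] 0.0035 rows 1.4 0.0
```

Request:
play_rows(
  rows=[
    [[0.5,0.022,0.001,0.02,0.003],[0.5,0.022,0.001,0.04,0.003],[0.5,0.022,0.001,0.06,0.003],[0.5,0.022,0.001,0.08,0.003],[0.5,0.022,0.001,0.095,0.003],[0.5,0.022,0.001,0.112,0.003],[0.5,0.022,0.001,0.112,0.003],[0.5,0.022,0.001,0.112,0.003]],
  ],
)

```text
time_s: 2.82
tcp_pos: [0.4945, -0.0415, 0.2305]
eef_rot: [179.9, -0.0, -85.5]
contact_force: [-0.8, -0.7, -0.3]
gripper_width: 0.0436
gripper_force: 0.0
```

```bash
python3 -c "
from h import *
go(.4943,-.041,.231,-85.5); cv2.imwrite('pics/w2.png',np.hstack([cv2.resize(r.capture(n)[a:b,c:d,::-1],(400,300)) for n,a,b,c,d in(('wrist',120,360,140,460),('side',140,260,225,385))]))"
```

```text
t 2.82 tcp [ 0.4945 -0.0415  0.2305] [179.9  -0.  -85.5] shares [-0.001   0.0003 -0.0011] -0.0003 rows 0.0 0.0
```

View pics/w2.png

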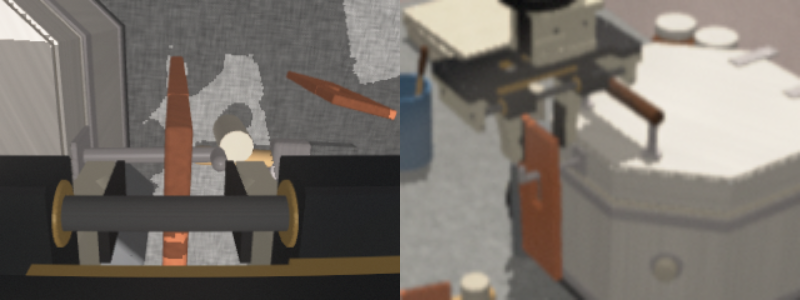

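The tag lies between the fingers, at about (177,150) in the left panel, and the body clears the handle. I close now.

Request:
play_rows(
  rows=[
    [[1,0,0,0,0],[1,0,0,0,0],[1,0,0,0,0],[1,0,0,0,0],[1,0,0,0,0],[1,0,0,0,0],[1,0,0,0,0],[1,0,0,0,0]],
  ],
  squeeze=30,
)

```text
time_s: 3.58
tcp_pos: [0.4946, -0.0415, 0.231]
eef_rot: [180.0, -0.0, -85.5]
contact_force: [-0.4, -0.9, 0.7]
gripper_width: 0.0097
gripper_force: 30.0
```

Request:
play_rows(
  rows=[
    [[1,0,0,-0.006,0],[1,0,0,-0.012,0],[1,0,0,-0.018,0],[1,0,0,-0.024,0],[1,0,0,-0.03,0],[1,0,0,-0.038,0],[1,0,0,-0.046,0],[1,0,0,-0.046,0]],
  ],
)

```text
time_s: 4.25
tcp_pos: [0.4951, -0.0414, 0.255]
eef_rot: [-179.9, 0.0, -85.5]
contact_force: [0.5, 0.4, -0.6]
gripper_width: 0.0098
gripper_force: 30.0
```

```bash
python3 -c "
from h import *
go(.4446,-.0455,.254,-85.5)"
```

```text
t 4.25 tcp [ 0.4951 -0.0414  0.255 ] [-179.9    0.   -85.5] shares [0.0002 0.1014 0.0019] -0.0003 rows 1.2 0.0
```

Request:
play_rows(
  rows=[
    [[1,0,0.015,0,0],[1,0,0.03,0,0],[1,0,0.045,0,0],[1,0,0.06,0,0],[1,0,0.075,0,0],[1,0,0.09,0,0],[1,0,0.105,0,0],[1,0,0.105,0,0]],
  ],
)

```text
time_s: 4.92
tcp_pos: [0.4408, -0.0457, 0.2541]
eef_rot: [-180.0, 0.0, -85.5]
contact_force: [0.3, -0.3, -0.9]
gripper_width: 0.0096
gripper_force: 30.0
```

```bash
python3 -c "
from h import *
go(.4446,-.0455,.29,-85.5); go(.5284,-.372,.30,-67); cv2.imwrite('pics/w3.png',np.hstack([cv2.resize(r.capture(n)[a:b,c:d,::-1],(400,300)) for n,a,b,c,d in(('scene',150,270,205,365),('side',140,260,225,385))]))"
```

```text
t 4.92 tcp [ 0.4408 -0.0457  0.2541] [-180.     0.   -85.5] shares [ 0.0002 -0.0075 -0.0717] -0.0004 rows 0.9 0.0
t 4.92 tcp [ 0.4408 -0.0457  0.2541] [-180.     0.   -85.5] shares [ 0.6643 -0.1237 -0.0917] -0.2156 rows 8.2 2.6
```

View pics/w3.png

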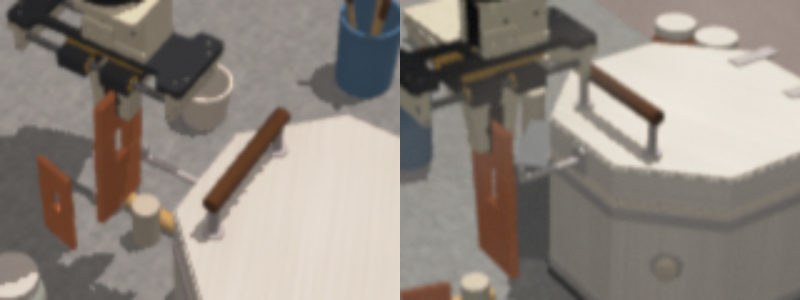

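The tag is free of the hook and held upright by its top edge, and the lid is shut. I carry it to the box.

Request:
play_rows(
  rows=[
    [[1,0.02,0,-0.05,0],[1,0.08,0,-0.1,0],[1,0.16,-0.02,-0.1,-0.05],[1,0.24,-0.04,-0.1,-0.1],[1,0.32,-0.06,-0.1,-0.15],[1,0.4,-0.08,-0.1,-0.2],[1,0.48,-0.09,-0.1,-0.216],[1,0.55,-0.1,-0.1,-0.216]],
  ],
)

```text
time_s: 5.68
tcp_pos: [0.5142, -0.3186, 0.3031]
eef_rot: [180.0, 0.0, -66.9]
contact_force: [0.4, 0.5, -1.2]
gripper_width: 0.0099
gripper_force: 30.0
```

```bash
python3 -c "
from h import *
go(.5284,-.372,.27,-67)"
```

```text
t 5.68 tcp [ 0.5142 -0.3186  0.3031] [180.    0.  -66.9] shares [0.1094 0.0158 0.0662] 0.0013 rows 1.5 0.0
```

Request:
play_rows(
  rows=[
    [[1,0.03,0.004,0.0,0],[1,0.06,0.008,0.02,0],[1,0.085,0.012,0.04,0],[1,0.105,0.016,0.06,0],[1,0.11,0.016,0.08,0],[1,0.11,0.016,0.1,0],[1,0.11,0.016,0.1,0],[1,0.11,0.016,0.1,0]],
  ],
)

```text
time_s: 6.35
tcp_pos: [0.5275, -0.3686, 0.2534]
eef_rot: [180.0, 0.0, -66.9]
contact_force: [-0.1, -0.9, -1.6]
gripper_width: 0.0099
gripper_force: 30.0
```

Run:
```python
from h import *
np.set_printoptions(precision=4,suppress=True)
go(.5284,-.372,.22,-67)
im=[]
for n in("scene","side","wrist"):
    i=r.camera_info(n); a=np.ascontiguousarray(r.capture(n)[:,:,::-1])
    c=proj(i,(.5284,-.372,.066)).astype(int); 
    x0,y0=np.clip(c[0]-60,0,440),np.clip(c[1]-80,0,300); print(n,x0,y0)
    im.append(cv2.resize(a[y0:y0+120,x0:x0+120] if n!="wrist" else a,None,fx=2.2 if n!="wrist" else .47,fy=2.2 if n!="wrist" else .63))
cv2.imwrite("pics/w4.png",np.hstack([im[0],im[1],cv2.resize(im[2],(264,264))]))
```

```text
t 6.35 tcp [ 0.5275 -0.3686  0.2534] [180.    0.  -66.9] shares [0.0071 0.001  0.0668] 0.0011 rows 0.8 0.0
scene 135 265
side 304 251
wrist 221 113
```

View pics/w4.png

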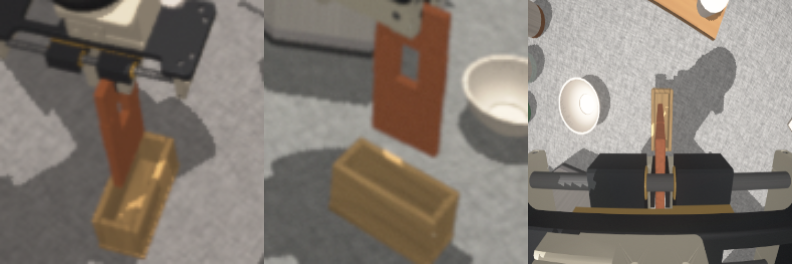

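The tag lines up over the box mouth in all three panels, with the box at column 662 and the tag at column 660 in the wrist panel. I lower it.

Request:
play_rows(
  rows=[
    [[1,0.007,0.001,0.02,0],[1,0.007,0.001,0.04,0],[1,0.007,0.001,0.06,0],[1,0.007,0.001,0.08,0],[1,0.007,0.001,0.1,0],[1,0.007,0.001,0.12,0],[1,0.007,0.001,0.14,0],[1,0.007,0.001,0.14,0]],
  ],
)

```text
time_s: 7.17
tcp_pos: [0.5275, -0.3723, 0.1809]
eef_rot: [179.9, 0.2, -67.0]
contact_force: [0.1, 0.2, -1.0]
gripper_width: 0.0102
gripper_force: 30.0
```

```bash
python3 -c "
from h import *
go(.5284,-.372,.149,-67)"
```

```text
t 7.17 tcp [ 0.5275 -0.3723  0.1809] [179.9   0.2 -67. ] shares [ 0.0001 -0.0019  0.0638] 0.0001 rows 0.8 0.0
```

Request:
play_rows(
  rows=[
    [[1,0,0,0.01,0],[1,0,0,0.02,0],[1,0,0,0.03,0],[1,0,0,0.04,0],[1,0,0,0.05,0],[1,0,0,0.058,0],[1,0,0,0.064,0],[1,0,0,0.064,0]],
  ],
)

```text
time_s: 7.83
tcp_pos: [0.5283, -0.3728, 0.1511]
eef_rot: [180.0, 0.1, -67.0]
contact_force: [0.1, -1.0, -1.9]
gripper_width: 0.0098
gripper_force: 30.0
```

Request:
play_rows(
  rows=[
    [[1,0,0,0.002,0],[1,0,0,0.004,0],[1,0,0,0.006,0],[1,0,0,0.008,0],[1,0,0,0.009,0],[1,0,0,0.01,0],[1,0,0,0.01,0],[1,0,0,0.01,0]],
  ],
)

```text
time_s: 8.5
tcp_pos: [0.5289, -0.3732, 0.1476]
eef_rot: [-180.0, -0.0, -67.0]
contact_force: [0.4, -0.5, 3.3]
gripper_width: 0.0095
gripper_force: 30.0
```

The upward push and the height of 0.148 m both mean the tag is standing on the box floor. I release it.

Request:
play_rows(
  rows=[
    [[0.5,0,0,0,0],[0.5,0,0,0,0],[0.5,0,0,0,0],[0.5,0,0,0,0],[0.5,0,0,0,0],[0.5,0,0,0,0],[0.5,0,0,-0.005,0],[0.5,0,0,-0.01,0]],
  ],
)

```text
time_s: 9.17
tcp_pos: [0.5285, -0.3729, 0.1519]
eef_rot: [180.0, 0.0, -67.0]
contact_force: [-0.1, 0.2, 0.9]
gripper_width: 0.0432
gripper_force: 0.0
```

Request:
play_rows(
  rows=[
    [[0.5,0,0,-0.02,0],[0.5,0,0,-0.04,0],[0.5,0,0,-0.07,0],[0.5,0,0,-0.11,0],[0.5,0,0,-0.16,0],[0.5,0,0,-0.22,0],[0.5,0,0,-0.28,0],[0.5,0,0,-0.36,0]],
  ],
)

```text
time_s: 9.83
tcp_pos: [0.5278, -0.3724, 0.333]
eef_rot: [179.9, 0.1, -67.0]
contact_force: [1.6, -0.5, -0.6]
gripper_width: 0.0441
gripper_force: 0.0
```

Run:
```python
from h import *
go(.589,-.0366,.345,-85)
im=[]
for n,x,y in(("scene",135,265),("side",304,251)):
    im.append(cv2.resize(r.capture(n)[y:y+130,x:x+130,::-1],None,fx=3,fy=3))
cv2.imwrite("pics/w5.png",np.hstack(im))
```

```text
t 9.83 tcp [ 0.5278 -0.3724  0.333 ] [ 1.799e+02  1.000e-01 -6.700e+01] shares [-0.5702 -0.3755 -0.024 ] 0.2098 rows 8.2 2.5
```

View pics/w5.png

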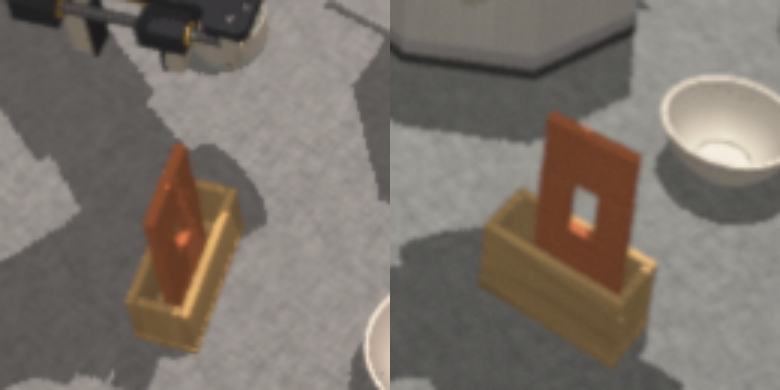

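The tag stands upright in the box. Next is the handle.

Request:
play_rows(
  rows=[
    [[0.35,-0.06,-0.04,-0.024,0.03],[0.35,-0.57,-0.375,-0.03,0.21],[0.35,-0.57,-0.375,-0.03,0.21],[0.35,-0.57,-0.375,-0.03,0.21],[0.35,-0.57,-0.375,-0.03,0.21],[0.35,-0.57,-0.375,-0.03,0.21],[0.35,-0.57,-0.375,-0.03,0.21],[0.35,-0.57,-0.375,-0.03,0.21]],
  ],
)

```text
time_s: 10.6
tcp_pos: [0.5863, -0.0538, 0.3484]
eef_rot: [-179.9, 0.0, -85.0]
contact_force: [1.0, 0.1, 0.1]
gripper_width: 0.0573
gripper_force: 0.0
```

```bash
python3 -c "
from h import *
go(.589,-.0366,.30,-85)"
```

```text
t 10.6 tcp [ 0.5863 -0.0538  0.3484] [-179.9    0.   -85. ] shares [-0.0338 -0.0083  0.0969] -0.0001 rows 1.2 0.0
```

Request:
play_rows(
  rows=[
    [[0.35,-0.034,-0.008,0.0,0],[0.35,-0.034,-0.008,0.02,0],[0.35,-0.034,-0.008,0.04,0],[0.35,-0.034,-0.008,0.06,0],[0.35,-0.034,-0.008,0.08,0],[0.35,-0.034,-0.008,0.08,0],[0.35,-0.034,-0.008,0.08,0],[0.35,-0.034,-0.008,0.08,0]],
  ],
)

```text
time_s: 11.27
tcp_pos: [0.589, -0.0393, 0.3071]
eef_rot: [-180.0, -0.0, -85.1]
contact_force: [1.1, 0.1, 1.1]
gripper_width: 0.0569
gripper_force: 0.0
```

Run:
```python
from h import *
np.set_printoptions(precision=4,suppress=True)
W=r.camera_info("wrist"); a=r.capture("wrist"); hsv=cv2.cvtColor(a,cv2.COLOR_RGB2HSV)
go(.589,-.0366,.252,-85)
m=cv2.inRange(hsv,(0,70,20),(18,255,140)); m[230:]=0
n,l,s,c=cv2.connectedComponentsWithStats(m); k=1+s[1:,4].argmax(); print(s[k]); m=l==k
for y in range(s[k][1]+8,s[k][1]+s[k][3],15):
    q=np.where(m[y])[0]; print(y,q.min(),q.max(),plane(W,((q.min()+q.max()+1)/2,y),.272))
print(plane(W,(s[k][0]+s[k][2]/2,s[k][1]),.272))
```

```text
t 11.32 tcp [ 0.5891 -0.0391  0.3073] [-180.    -0.   -85.1] shares [-0.0051 -0.0002  0.1105] -0.0008 rows 1.3 0.0
[ 267  144   28   86 2306]
152 267 294 [ 0.594  -0.0983  0.272 ]
167 268 294 [ 0.5929 -0.0891  0.272 ]
182 268 294 [ 0.5921 -0.0798  0.272 ]
197 268 294 [ 0.5912 -0.0702  0.272 ]
212 268 294 [ 0.5904 -0.0604  0.272 ]
227 268 293 [ 0.5898 -0.0502  0.272 ]
[ 0.5944 -0.1031  0.272 ]
```

Request:
play_rows(
  rows=[
    [[0.35,-0.004,0,0.015,0],[0.35,-0.004,0,0.03,0],[0.35,-0.004,0,0.05,0],[0.35,-0.004,0,0.07,0],[0.35,-0.004,0,0.09,0],[0.35,-0.004,0,0.11,0],[0.35,-0.004,0,0.11,0],[0.35,-0.004,0,0.11,0]],
  ],
)

```text
time_s: 11.98
tcp_pos: [0.5884, -0.0366, 0.2509]
eef_rot: [179.9, -0.0, -85.0]
contact_force: [0.4, 0.2, 0.4]
gripper_width: 0.0567
gripper_force: 0.0
```

Request:
play_rows(
  rows=[
    [[1,0,0,0,0],[1,0,0,0,0],[1,0,0,0,0],[1,0,0,0,0],[1,0,0,0,0],[1,0,0,0,0],[1,0,0,0,0],[1,0,0,0,0]],
  ],
  squeeze=45,
)

```text
time_s: 12.65
tcp_pos: [0.5881, -0.0365, 0.2518]
eef_rot: [179.9, -0.0, -85.0]
contact_force: [-3.5, 1.1, 2.1]
gripper_width: 0.017
gripper_force: 45.0
```

Request:
play_rows(
  rows=[
    [[1,-0.001,-0.001,-0.003,0],[1,-0.001,-0.002,-0.006,0],[1,-0.001,-0.003,-0.009,0],[1,0,-0.004,-0.012,0],[1,0,-0.005,-0.015,0],[1,0,-0.006,-0.018,0],[1,0,-0.007,-0.02,0],[1,0,-0.008,-0.022,0]],
  ],
  squeeze=58,
)

```text
time_s: 13.32
tcp_pos: [0.5921, -0.0362, 0.2628]
eef_rot: [179.9, -0.0, -85.0]
contact_force: [-5.0, -1.7, -7.5]
gripper_width: 0.0169
gripper_force: 58.0
```

Request:
play_rows(
  rows=[
    [[1,0,-0.002,-0.004,0],[1,0,-0.003,-0.008,0],[1,0,-0.005,-0.012,0],[1,0,-0.007,-0.016,0],[1,0,-0.009,-0.02,0],[1,0,-0.01,-0.023,0],[1,0,-0.011,-0.026,0],[1,0,-0.011,-0.026,0]],
  ],
)

```text
time_s: 13.98
tcp_pos: [0.5978, -0.0357, 0.2766]
eef_rot: [180.0, -0.0, -85.0]
contact_force: [-6.1, -2.0, -4.4]
gripper_width: 0.0168
gripper_force: 58.0
```

Request:
play_rows(
  rows=[
    [[1,0,0,0,0],[1,0,0,0,0],[1,0,0,0,0],[1,0,0,0,0],[1,0,0,0,0],[1,0,0,0,0],[1,0,0,0,0],[1,0,0,0,0]],
  ],
)

```text
time_s: 14.65
tcp_pos: [0.5978, -0.0357, 0.2765]
eef_rot: [180.0, -0.0, -85.0]
contact_force: [-5.4, -0.4, -5.2]
gripper_width: 0.0163
gripper_force: 58.0
```

Run:
```python
from h import *
s=r.get_state(); print(s["tcp_pos"],s["qd"].round(2),s["gripper_force"],s["contact_force"])
cv2.imwrite("pics/w6.png",np.hstack([cv2.resize(r.capture(n)[a:b,c:d,::-1],(400,300)) for n,a,b,c,d in(('scene',170,350,215,455),('side',130,310,205,445))]))
```

```text
[ 0.59775938 -0.03567858  0.27654528] [ 0.05  0.03 -0.04 -0.08 -0.01 -0.03] 57.99308180809021 [-5.39324581 -0.38605218 -5.20874185]
```

View pics/w6.png

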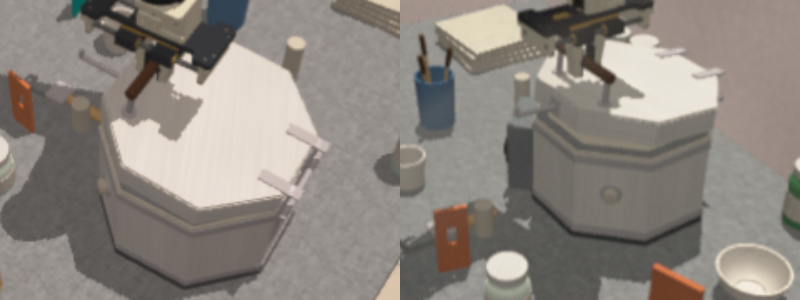

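```bash
python3 -c "
from h import *
s=r.get_state(); print(s['tcp_pos'],s['gripper_width'],s['contact_force']); print(r.close_job())"
```

```text
[ 0.5977719  -0.03565009  0.27655403] 0.016415903952960043 [-6.22715045 -0.88540658 -5.29286357]
the job is handed in; nothing more can be done
None
```

I handed the job in with the tag standing upright in the tag box and the lid held still by its handle, about 0.10 rad (29 mm at the front edge) open; that angle is worked out from the arm's rise, and no verdict came back.

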